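# Load the round stone seal into the feed chute

### The job

Take the round stone seal from the tray, lay it flat in the open upper end of the sloped wooden feed chute and let go of it. Then push it down the chute past the springy keeper until you feel it bear on the brass stop, press it home there for about a second with a light but definite push of 5 to 10 newtons (at 16 newtons the stop trips, which must not happen), and leave the seal resting flat against the stop. Leave the other three seals and the brush rest where they are.

Things in the scene. Friction and masses are not known exactly. Their poses are not given: they have to be found in the camera images.
- seal_round_mid (a point): Centre (half-way up) of the round stone seal: a plain upright cylinder, 40 mm across, 34 mm tall, about 0.11 kg (varies); the only round one of the four pale stone seals on the tray. z axis = the cylinder's axis.
- tray: Round dark wooden tray, 210 mm across, fixed; its top is flat and 20 mm above its origin (origin: centre of its underside, on the shelf). The four seals stand on it about 60 mm from its centre, a quarter turn apart, in any order, so a gripper closing along the line from the tray's centre to a seal has room on both sides.
- channel: The feed chute's sloped pale wooden channel (fixed, 15 degree slope). Origin: on the floor's surface, on the centre line, at the upper end (93 mm above the shelf). x: down the slope along the channel; y: across; z: square to the floor, upward. Floor x = 0 to 236 mm, 74 mm wide. The seal does not slide by itself: friction holds it where it is left.
- loading_bay (a point): Middle of the open loading bay, on the channel's floor at channel x = 45 mm; same axes. The bay (x = 0 to 64 mm) has only 4 mm high lips at y = +-35 mm, so a seal can be lowered in, gripped across the channel, and let go.
- channel_entry (a point): On the floor at channel x = 88 mm, where the flared guides (from x = 64 mm) end and the channel proper begins: 44 mm wide between walls 34 mm high (as high as the seal) and 10 mm thick, to the stop. There the seal cannot be gripped across; it is pushed from behind with shut fingers reaching down between the walls.
- keeper (a joint): Angle (rad) of the keeper, a sprung brass leaf on the +y wall, hinged at channel x = 95 mm, its rounded tip at x = 133 mm reaching 6 mm in from that wall. 0 = at rest; the passing seal swings it to about 0.1. Pushing the seal past it takes about 2 to 7 N while the seal's centre is at about x = 112 to 147 mm; beyond, the way to the stop is free. Fingers kept on the centre line clear it.
- stop (a joint): Give (m) of the brass stop plate (28 mm wide, 5 to 27 mm above the floor, square across the channel) on its clamped block; its uphill face was set somewhere between channel x = 178 and 208 mm, different each time, not measured. 0 = untouched; it gives downhill, 8 N per mm, and at 2 mm (16 N) trips, which must not happen. A seal touching it has its centre 20 mm uphill of its face.
- seal_square: Bystander: square stone seal 32 x 32 x 44 mm on the tray. Origin: centre of its underside.
- seal_oblong: Bystander: oblong stone seal 42 x 22 x 36 mm on the tray. Origin: centre of its underside.
- seal_knobbed: Bystander: stone seal with a 30 x 30 x 24 mm foot and a narrower 16 mm square knob on it, 44 mm tall, on the tray. Origin: centre of its underside.
- brush_rest: Bystander: green ceramic brush rest, a ridge of five peaks 24 x 100 mm, 38 mm tall, standing beyond the chute and the tray. Origin: centre of its underside.
Mind the look-alikes: they are no part of the job. What is shaped like the part that bears seal_round_mid but green or orange is not meant.

How it is judged:
By the outcome, as a careful person would: the job done as asked, in the order asked, and still so for the second after the job is handed in, with the robot touching nothing.
It also fails if it takes over 67 s, if anything falls off the work surface, if the arm or the gripper's body presses on something with over 40 N, if the wrist force passes 120 N, or if a joint passes its speed limit or range.

### The arm

A 7-joint arm with a two-finger parallel gripper is mounted at the origin on the work surface. World frame = base frame: x ahead of the robot, y to its left, z up, the work surface at z = 0. Lengths are in mm, angles in rad, forces in N, time in s.
With the tool pointing down it reaches from about 425 to 925 mm from the base axis. Payload 6.8 kg.
Tool frame: the origin (TCP) lies midway between the tips of the shut fingers; the grasp point (between the pads) lies 19 mm behind it; x points along the fingers, y is the direction in which the jaws open and shut, and the axes are right-handed (so a half turn about x gives the same grasp; the last joint's range is limited). The gripper opens to 85 mm and grips with 20 to 120 N. Pads are 22 mm wide; open, the fingers measure 114 mm over their backs; the gripper's body (76 mm by 85 mm) begins 54 mm behind the grasp point. The pads swing forward as they close: fully open they stand 13 mm farther back than shut.
Start: joints at [1.205, 0.477, 0.022, 1.555, -0.011, 1.109, -0.083], TCP at [172.102, -652.708, 231.308] pointing down, gripper open.
Joint ranges: [-2.96, 2.96], [-0.34, 2.1], [-1.41, 1.46], [0.24, 2.44], [-1.37, 4.51], [0.17, 1.92], [-2.96, 2.96]. Speed limits (rad/s): [2.39, 2.39, 3.14, 3.14, 3.14, 3.14, 3.14].

### API

Orientations are given as a unit quaternion [x, y, z, w].
In Python, from station import state, snapshot, get_calibration, close_job gives the robot as it stands. The module is installed in compiled form; this text tells all that it offers.
- The arm moves only by the tool carry_out, never from a script. Its argument "deltas" is a list that holds one entry, the list of rows, each a list of 7 numbers: the turn, a rotation vector about the tool's x, y, z in degrees, then the shift along the tool's x, y, z in mm, then the closure in counts, from 0 (fully open) to 255 (shut). A call has 1 to 8 rows; each row is the pose to reach, as a shift and turn from the pose measured when the call began, along the tool's axes at that moment; what a row does not reach only later rows make up. A row lasts 1/10 s, in which the tool goes at most 50 mm and 8.59 degrees, less where a joint would pass 70% of its speed; a pose out of reach is approached as far as the arm can. A call with a gripper value outside its range is refused whole. The fingers move at their own pace and stop on an object; "squeeze" is the grip in N (left out, the last holds). Time passes only in rows, so rows that repeat a pose let the fingers close. It gives the time, the measured TCP pose, the force and the opening at its end, in the units of the state.
- state(): the state, without advancing time (a new reading comes with each control period).
- snapshot(name): name is "scene" or "side" or "wrist"; returns the picture (480x640x3 uint8, red, green, blue); there is no depth.
- get_calibration(name): a dict with "mtx" (3x3 intrinsics, pixels), "xyz" and "attitude" of the camera in the world. Camera axes: x right, y down, z forward; pixel columns grow to the right and rows downward; lengths in mm; the calibration is good to about 2 mm. A picture is of the moment at which its call begins: read the wrist's pose just before it. get_calibration takes no time and is no camera call; for the wrist camera it gives the pose at the moment of the call.
- close_job(): hands the job in, once; it reports no verdict.
The state is a dict: "time_s": time; "qpos": joint angles; "dq": joint speeds; "effort": joint torques, N m; "tcp_pos": TCP position; "tool_rot": TCP orientation; "force": force on the tool from outside, world axes, zero at the start; "wrist_torque": the same for the moment, N m; "grip_width": opening from 0.0 (shut) to 1.0 (fully open).
Only numpy, scipy, OpenCV 4.12 (cv2) and the standard library are available. Lean on these libraries where they do the work, as an engineer would, in place of code of your own. Each camera call takes 0.05 s, during which the arm holds its last target. There are 200 camera calls.

## Working session

There is one attempt and no reset: what is moved stays moved. The work goes in short steps, Python scripts to look and compute and a tool call to move; the robot and the scene stay as the last step left them, time stands still between calls to the robot, and variables do not carry over. Pictures are saved under pics/ and viewed, about 8 in all and at most 12, crops included, and the job is handed in when it is done.

Besides the shell and the picture viewer there is one more tool, called after ">>>" as a command line: name --argument value ..., lists and objects as JSON in quotes. carry_out: Moves the arm, as the interface text tells. Its arguments: {"type":"object","properties":{"deltas":{"type":"array","items":{"type":"array","items":{"type":"array","items":{"type":"number"}}}},"squeeze":{"type":"number"}},"required":["deltas"]}

```bash
mkdir -p pics; python3 - <<'E'
from station import *
import cv2
s=state();print({k:s[k] for k in('time_s','tcp_pos','tool_rot','force','grip_width')})
for n in("scene","side"):
    c=get_calibration(n);print(n,c)
    cv2.imwrite(f"pics/{n}0.png",snapshot(n)[:,:,::-1])
E
```

```text
{'time_s': 0.0, 'tcp_pos': array([ 171.92994149, -652.11928117,  230.30891354]), 'tool_rot': array([-0.70111156, -0.09154905,  0.70136671, -0.09025567]), 'force': array([ 0.93455302, -0.39935298,  0.23442813]), 'grip_width': 1.0018493325288438}
scene {'mtx': array([[453.73777099,   0.        , 318.26576834],
       [  0.        , 453.73777099, 238.91107091],
       [  0.        ,   0.        ,   1.        ]]), 'xyz': array([1035.61022602, -109.73460556,  570.67700169]), 'attitude': array([ 0.75339523,  0.52378598, -0.23547669, -0.32030393])}
side {'mtx': array([[490.23290947,   0.        , 321.94877285],
       [  0.        , 490.23290947, 241.40642807],
       [  0.        ,   0.        ,   1.        ]]), 'xyz': array([194.42844363, 398.29042411, 677.21239826]), 'attitude': array([-0.38294671,  0.860981  , -0.30887807,  0.12906538])}
```

View pics/scene0.png

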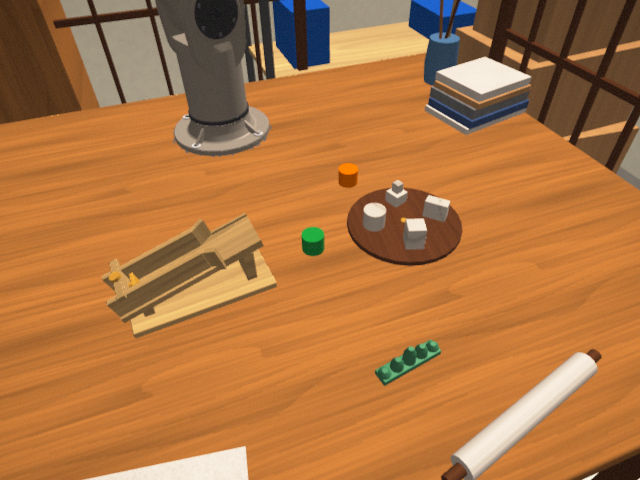

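View pics/side0.png

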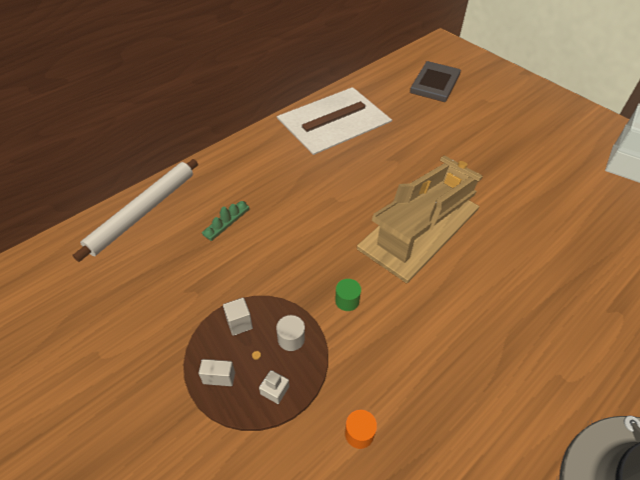

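Scene view candidates for the round seal:
- pale round seal at (375,217)
- square (415,234)
- oblong (436,208)
- knobbed (397,193)
- green cylinder decoy (313,241)
- orange cylinder decoy (348,175)

I choose the pale round one, which appears at (291,333) in the side view. Next I'll check it and the chute in one composite crop.

```bash
cat > h.py <<'E'
import numpy as np, cv2
from scipy.spatial.transform import Rotation as R
from station import *
def ray(c,p):
    d=np.linalg.inv(c["mtx"])@[p[0],p[1],1.]
    return np.array(c["xyz"]),R.from_quat(c["attitude"]).apply(d/np.linalg.norm(d))
def plane(c,p,z):
    o,d=ray(c,p); return o+d*(z-o[2])/d[2]
def tri(cs,ps):
    A=np.zeros((3,3));b=np.zeros(3);rs=[ray(c,p) for c,p in zip(cs,ps)]
    for o,d in rs:
        P=np.eye(3)-np.outer(d,d);A+=P;b+=P@o
    x=np.linalg.solve(A,b)
    return x,[round(float(np.linalg.norm(np.cross(x-o,d))),1) for o,d in rs]
def proj(c,X):
    v=c["mtx"]@R.from_quat(c["attitude"]).inv().apply(np.array(X)-c["xyz"]);return v[:2]/v[2]
E
python3 - <<'E'
from h import *
a=cv2.imread("pics/scene0.png");b=cv2.imread("pics/side0.png")
A=cv2.resize(a[200:340,90:290],(800,560),interpolation=cv2.INTER_CUBIC)
B=cv2.resize(b[150:290,350:490],(600,600),interpolation=cv2.INTER_CUBIC)
C=np.hstack([cv2.resize(a[160:280,330:480],(450,360),interpolation=cv2.INTER_CUBIC),cv2.resize(b[280:440,175:335],(350,360),interpolation=cv2.INTER_CUBIC)])
cv2.imwrite("pics/A.png",A);cv2.imwrite("pics/B.png",B);cv2.imwrite("pics/C.png",C)
E
```

```text
(no output)
```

View pics/A.png

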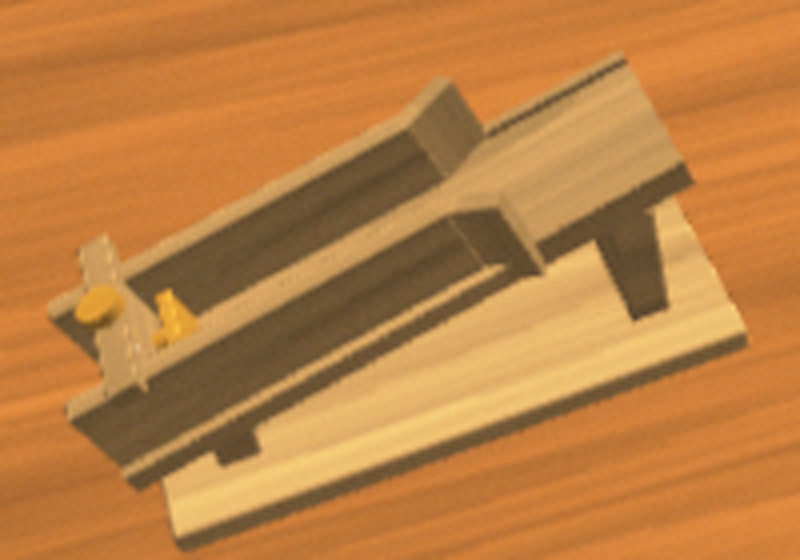

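View pics/B.png

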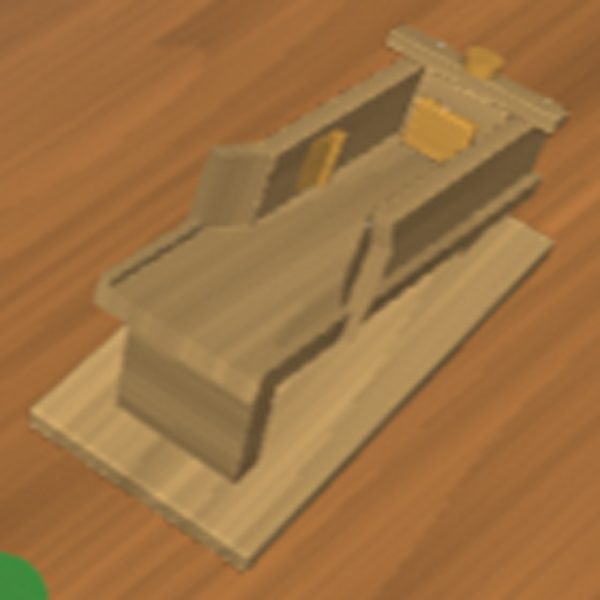

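View pics/C.png

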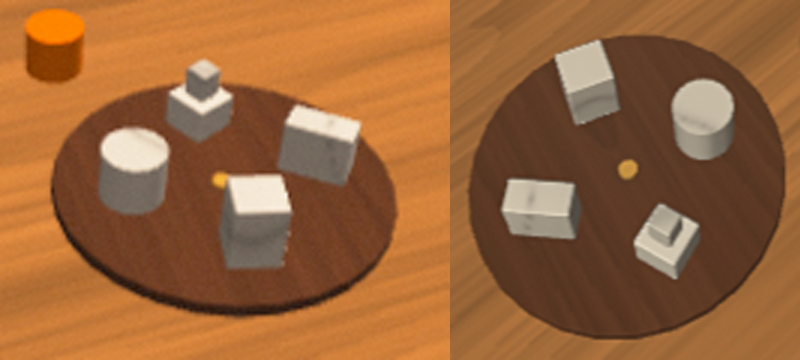

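The round pale seal is confirmed: in the composite crop it is at about (134,170) left and (703,118) right. The keeper is on the wall at the upper left of the side view, which is +y. Next I'll locate the chute, tray and seal.

```bash
cat > meas.py <<'E'
from h import *
from scipy.optimize import least_squares
cs,cd=get_calibration("scene"),get_calibration("side")
A=lambda x,y:(90+x/4,200+y/4)
B=lambda x,y:(350+x*140/600,150+y*140/600)
C=lambda x,y:(330+x/3,160+y/3)
D=lambda x,y:(175+x*160/350,280+y*160/360)
for n,p,q in[("-y up",A(625,56),B(262,384)),("+y up",A(690,166),B(99,292)),("+y kink",A(455,213),B(275,155)),("-y kink",A(410,128),B(390,213)),("base corner",A(747,335),B(245,563))]:
    print(n,*tri([cs,cd],[p,q]))
pts=[(0,-37,4,cs,A(625,56)),(0,37,4,cs,A(690,166)),(0,-37,4,cd,B(262,384)),(0,37,4,cd,B(99,292)),
(236,32,34,cs,A(70,412)),(236,-32,34,cs,A(50,310)),(88,22,34,cs,A(455,213)),(88,-22,34,cs,A(410,128)),(88,22,34,cd,B(275,155)),(88,-22,34,cd,B(390,213))]
def pose(v): return R.from_euler("ZY",[v[3],np.radians(15)]),np.array(v[:3])
def f(v):
    r,t=pose(v); return np.concatenate([proj(c,r.apply([a,b,h])+t)-p for a,b,h,c,p in pts])
g=least_squares(f,[550,-350,93,-.8],loss="soft_l1")
print("chute",g.x.round(3),np.degrees(g.x[3]),f(g.x).reshape(-1,2).round(1).tolist())
print("tray c",plane(cs,C(220,180),20),plane(cd,D(628,169),20))
# seal: top-face centres
print("seal top",plane(cs,C(135,151),54),plane(cd,D(703,103),54),tri([cs,cd],[C(135,151),D(703,103)]))
np.save("chute.npy",g.x)
E
python3 meas.py
```

```text
-y up [451.87663948 -34.71720206  90.81712434] [0.1, 0.1]
+y up [523.48189378 -25.47662396  88.15302359] [0.7, 0.7]
+y kink [ 523.11999859 -118.32776684   97.46344892] [3.1, 3.1]
-y kink [ 471.94888746 -126.45471284   99.24285768] [2.5, 2.5]
base corner [467.3511653  -29.45736223 -51.71093794] [31.5, 31.5]
chute [488.804 -29.915  87.659 589.149] 33755.75846780597 [[-0.0, -0.3], [-0.5, -0.2], [-0.1, -0.3], [0.3, -2.9], [1.7, 3.2], [1.4, -0.9], [-4.2, -1.9], [-0.3, 1.6], [0.8, 1.0], [-4.1, 0.3]]
tray c [488.27270844 244.2871228   20.        ] [288.82721788  22.70422987  20.        ]
seal top [480.51859618 187.98022373  54.        ] [279.09265487 -32.07237416  54.        ] (array([362.79227006, 110.74164207,  81.316537  ]), [139.2, 139.2])
```

```bash
sed -i 's/175+x\*160/175+(x-450)*160/; s/-.8\],loss/-1.47],loss/; s/-37,4,c/-37,0,c/; s/(0,37,4,cd/(0,37,0,cd/; s/(0,37,4,cs/(0,37,0,cs/; s/(0,-37,4,cd/(0,-37,0,cd/; s/B(245,563)/B(30,420)/' meas.py; sed -i 's/C(135,151),54/C(135,151),54/' meas.py; python3 meas.py
```

```text
-y up [451.87663948 -34.71720206  90.81712434] [0.1, 0.1]
+y up [523.48189378 -25.47662396  88.15302359] [0.7, 0.7]
+y kink [ 523.11999859 -118.32776684   97.46344892] [3.1, 3.1]
-y kink [ 471.94888746 -126.45471284   99.24285768] [2.5, 2.5]
base corner [540.79986426 -14.59242309   3.22246138] [0.8, 0.8]
chute [ 487.764  -30.183   89.553 -491.55 ] -28163.751215982822 [[0.2, 0.2], [0.1, 0.0], [0.0, 1.0], [0.3, -1.3], [1.5, 2.8], [0.8, -1.2], [-4.4, -2.9], [-0.8, 0.7], [1.1, 0.2], [-3.6, -0.6]]
tray c [488.27270844 244.2871228   20.        ] [489.17978385 245.73969828  20.        ]
seal top [480.51859618 187.98022373  54.        ] [477.42684354 189.18328386  54.        ] (array([478.39272883, 188.80923876,  52.16738444]), [0.3, 0.3])
```

```bash
cat >> h.py <<'E'
def tool(jaw,down):
    x=np.array(down,float);x/=np.linalg.norm(x);y=np.array(jaw,float);y-=x*(x@y);y/=np.linalg.norm(y)
    return R.from_matrix(np.c_[x,y,np.cross(x,y)])
def delta(p,r):
    s=state();r0=R.from_quat(s["tool_rot"]);q=r0.inv()
    return np.r_[np.degrees((q*r).as_rotvec()),q.apply(np.array(p)-s["tcp_pos"])].round(1)
def chan(v,yaw,t): # channel point -> world, and rotation
    r=R.from_euler("ZY",[yaw,15],degrees=True);return r.apply(v)+t,r
def show():
    s=state();m=R.from_quat(s["tool_rot"]).as_matrix()
    print("t",s["time_s"],"tcp",s["tcp_pos"].round(1),"x",m[:,0].round(3),"y",m[:,1].round(3),"F",s["force"].round(1),"w",round(s["grip_width"],3),"q",np.round(s["qpos"],2))
E
python3 - <<'E'
from h import *
show()
r0=R.from_quat(state()["tool_rot"])
for j in([-.17,-.985,0],[.17,.985,0]):
    r=tool(j,[0,0,-1])
    print(delta([479,-330,230],r),delta([479,150,230],r),delta([479,188.6,180],r))
E
```

```text
t 0.1 tcp [ 171.9 -652.2  230.4] x [-0.001  0.002 -1.   ] y [ 0.255 -0.967 -0.002] F [-0.  -0.1 -0.4] w 1.0 q [ 1.2   0.48  0.02  1.56 -0.01  1.11 -0.08]
[ 2.460e+01  0.000e+00  1.000e-01  7.000e-01 -2.332e+02 -3.791e+02] [ 2.460e+01  0.000e+00  1.000e-01  1.500e+00 -6.974e+02 -5.015e+02] [ 2.460e+01  0.000e+00  1.000e-01  5.160e+01 -7.346e+02 -5.113e+02]
[-1.554e+02 -1.000e-01  0.000e+00  7.000e-01 -2.332e+02 -3.791e+02] [-1.554e+02 -1.000e-01  0.000e+00  1.500e+00 -6.974e+02 -5.015e+02] [-1.554e+02 -1.000e-01  0.000e+00  5.160e+01 -7.346e+02 -5.113e+02]
```

>>> carry_out --deltas '[[[-30, 0, 0, 0.7, -110, -180, 0], [-30, 0, 0, 0.7, -180, -300, 0], [-30, 0, 0, 0.7, -233, -379, 0], [-60, 0, 0, 0.7, -233, -379, 0], [-60, 0, 0, 0.7, -233, -379, 0], [-60, 0, 0, 0.7, -233, -379, 0], [-70, 0, 0, 0.7, -233, -379, 0], [-75, 0, 0, 0.7, -233, -379, 0]]]'

```text
time_s: 0.9
tcp_pos: [448.7, -361.3, 230.0]
tool_rot: [0.526, 0.473, -0.526, 0.472]
force: [0.1, -0.5, 0.4]
grip_width: 1.002
```

```bash
python3 - <<'E'
from h import *
show()
r=tool([.17,.985,0],[0,0,-1])
print(delta([479,-330,230],r),delta([479,150,230],r))
E
```

```text
t 0.9 tcp [ 448.7 -361.3  230. ] x [-0.001  0.002 -1.   ] y [ 0.994 -0.107 -0.001] F [ 0.1 -0.5  0.4] w 1.002 q [ 0.86  0.34 -0.36  1.78  0.14  1.05  0.34]
[-86.3  -0.1  -0.    0.   26.7 -34.4] [-8.630e+01 -1.000e-01 -0.000e+00  8.000e-01 -2.460e+01 -5.116e+02]
```

>>> carry_out --deltas '[[[0, 0, 0, 0, 35, -50, 0], [0, 0, 0, -20, 35, -100, 0], [0, 0, 0, -50, 35, -150, 0], [0, 0, 0, -50, 35, -200, 0], [0, 0, 0, -50, 35, -220, 0], [0, 0, 0, -50, 35, -240, 0], [0, 0, 0, -50, 35, -240, 0]]]'

```text
time_s: 1.6
tcp_pos: [509.5, -122.4, 280.5]
tool_rot: [0.525, 0.475, -0.524, 0.473]
force: [0.1, -0.3, -0.3]
grip_width: 0.999
```

```bash
python3 - <<'E'
from h import *
show()
c=get_calibration("wrist");im=snapshot("wrist");cv2.imwrite("pics/w1.png",im[:,:,::-1])
np.save("w1.npy",c,allow_pickle=True);print(c)
print(delta([479,150,230],tool([.17,.985,0],[0,0,-1])))
E
```

```text
t 1.6 tcp [ 509.5 -122.4  280.5] x [-0.001  0.003 -1.   ] y [ 0.995 -0.1   -0.001] F [ 0.1 -0.3 -0.3] w 0.999 q [ 0.54  0.22 -0.49  1.83  0.11  1.12 -0.09]
{'mtx': array([[388.92474619,   0.        , 318.81251197],
       [  0.        , 388.92474619, 237.77147054],
       [  0.        ,   0.        ,   1.        ]]), 'xyz': array([516.32736365, -51.45361739, 423.81950437]), 'attitude': array([ 0.98861467, -0.04987396, -0.0076609 ,  0.1417566 ])}
[-8.620e+01 -1.000e-01 -0.000e+00  5.070e+01 -5.850e+01 -2.704e+02]
```

View pics/w1.png

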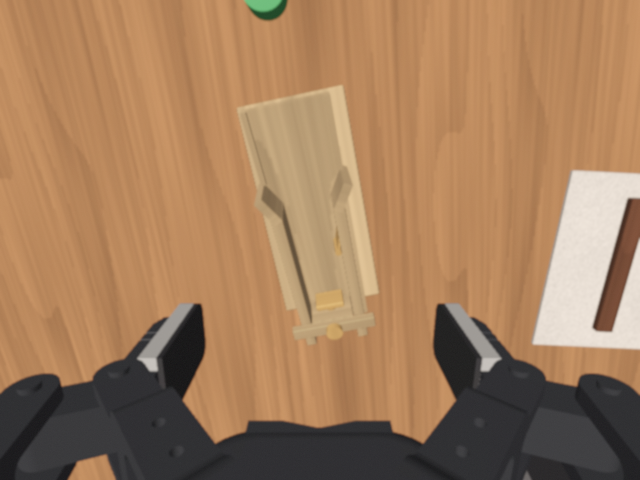

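The wrist view shows the chute: upper-end corners at (239,108) and (331,90), keeper tip at (337,246), stop plate at (328,298). I'll enlarge it once for accuracy.

```bash
python3 - <<'E'
from h import *
a=cv2.imread("pics/w1.png")[80:345,230:390]
cv2.imwrite("pics/w1c.png",cv2.resize(cv2.rotate(a,cv2.ROTATE_90_COUNTERCLOCKWISE),None,fx=3,fy=3,interpolation=cv2.INTER_CUBIC))
E
```

```text
(no output)
```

View pics/w1c.png

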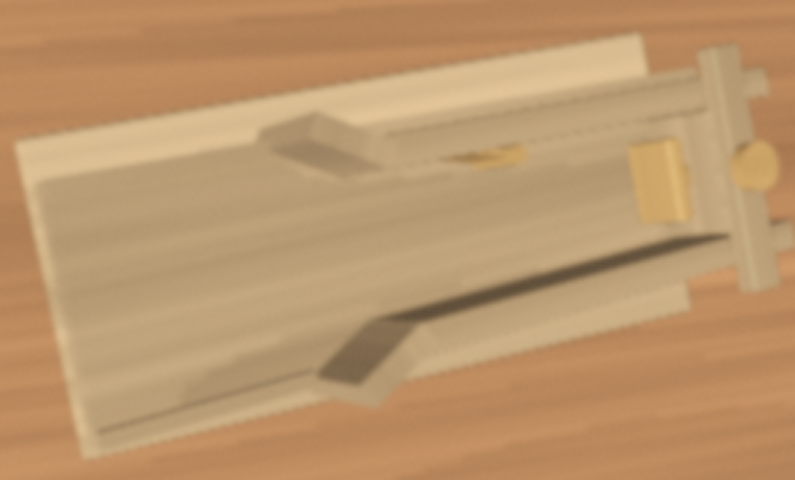

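```bash
cat > fit.py <<'E'
from h import *
from scipy.optimize import least_squares
cw=np.load("w1.npy",allow_pickle=True).item()
W=lambda x,y:(389.3-y/3,80+x/3)
def hit(v,p,h):  # pixel -> channel coords on plane z=h
    r=R.from_euler("ZY",[v[3],15],degrees=True);o,d=ray(cw,p)
    o=r.inv().apply(o-v[:3]);d=r.inv().apply(d);return o+d*(h-o[2])/d[2]
L=[(385,168,22),(705,107,22),(415,322,-22),(730,238,-22)]
def f(v,z=93):
    v=np.r_[v[:2],z,v[2]]
    e=[hit(v,W(x,y),34)[1]-b for x,y,b in L]
    a,b=hit(v,W(38,184),0),hit(v,W(82,457),0)
    return np.r_[e,a[:2]-[0,37],b[:2]-[0,-37]]
for z in(87,90,93):
    g=least_squares(lambda v:f(v,z),[488,-30,-83]);v=np.r_[g.x[:2],z,g.x[2]]
    print(v.round(2),f(g.x,z).round(1))
    print(" stop",[hit(v,W(*p),h).round(1) for p,h in(((629,148),27),((640,222),27))]," keeper tip",hit(v,W(525,163),17).round(1))
E
python3 fit.py
```

```text
[488.93 -29.77  87.   -84.43] [ 1.3  0.8  0.2 -0.9  1.8 -0.1 -1.9 -1.5]
 stop [array([183.4,  14.3,  27. ]), array([182.3, -10.7,  27. ])]  keeper tip [148.   16.1  17. ]
[489.18 -29.94  90.   -84.43] [ 1.1  0.6  0.5 -0.7  1.8 -0.4 -1.8 -1.1]
 stop [array([181.6,  14.1,  27. ]), array([180.5, -10.6,  27. ])]  keeper tip [146.6  16.   17. ]
[489.43 -30.12  93.   -84.43] [ 0.9  0.4  0.7 -0.4  1.8 -0.7 -1.8 -0.8]
 stop [array([179.8,  14. ,  27. ]), array([178.7, -10.5,  27. ])]  keeper tip [145.2  15.8  17. ]
```

```bash
python3 - <<'E'
from h import *
r=tool([.179,.984,0],[0,0,-1])
for z in(150,100,21):print(delta([478.5,189,z],r))
E
```

```text
[-8.560e+01 -1.000e-01 -0.000e+00  1.308e+02 -6.290e+01 -3.090e+02]
[-8.560e+01 -1.000e-01 -0.000e+00  1.808e+02 -6.290e+01 -3.090e+02]
[-8.560e+01 -1.000e-01 -0.000e+00  2.598e+02 -6.280e+01 -3.089e+02]
```

>>> carry_out --deltas '[[[-8.5, 0, 0, 0, 0, -48, 0], [-17, 0, 0, 0, -10, -96, 0], [-25.5, 0, 0, 30, -20, -144, 0], [-34, 0, 0, 60, -30, -190, 0], [-42.5, 0, 0, 80, -45, -230, 0], [-51, 0, 0, 100, -55, -270, 0], [-59.5, 0, 0, 115, -63, -309, 0], [-68, 0, 0, 130, -63, -309, 0]]]'

```text
time_s: 2.45
tcp_pos: [477.2, 194.7, 150.2]
tool_rot: [0.168, 0.688, -0.164, 0.686]
force: [0.0, 0.4, 0.3]
grip_width: 0.999
```

```bash
cat > seal.py <<'E'
from h import *
show()
c=get_calibration("wrist");im=snapshot("wrist");cv2.imwrite("pics/w2.png",im[:,:,::-1])
hsv=cv2.cvtColor(im,cv2.COLOR_RGB2HSV)
m=((hsv[...,1]<60)&(hsv[...,2]>110)).astype(np.uint8)
n,l,st,ce=cv2.connectedComponentsWithStats(m)
for i in range(1,n):
    if st[i,4]>200: print(st[i],plane(c,ce[i],50).round(1))
print("expected px",proj(c,[478.5,189,54]))
r=tool([.179,.984,0],[0,0,-1])
for z in(70,21):print(delta([478.5,189,z],r))
E
python3 seal.py
```

```text
t 2.45 tcp [477.2 194.7 150.2] x [-0.001  0.005 -1.   ] y [0.457 0.889 0.004] F [0.  0.4 0.3] w 0.999 q [ 0.15  0.43 -0.8   1.97  0.39  0.9   0.24]
[ 338   95   69   67 2624] [429.7 254.7  50. ]
[ 438  160   90   57 3072] [494.2 301.6  50. ]
[ 279  205   63   71 3496] [475.6 189.1  50. ]
[ 382  265   61   72 3344] [544.5 231.2  50. ]
[ 137  303   57   69 1183] [490.7  64.1  50. ]
[ 445  303   57   69 1187] [591.7 259.4  50. ]
expected px [312.25620331 246.40490362]
[-16.7  -0.3   0.   77.5  -0.2   2.5]
[-1.670e+01 -3.000e-01  0.000e+00  1.265e+02 -1.000e-01  2.800e+00]
```

>>> carry_out --deltas '[[[-8.5, 0, 0, 10, 0, 2.5, 0], [-16.7, 0, 0, 30, 0, 2.5, 0], [-16.7, 0, 0, 60, 0, 2.5, 0], [-16.7, 0, 0, 90, 0, 2.5, 0], [-16.7, 0, 0, 115, 0, 2.5, 0], [-16.7, 0, 0, 127, 0, 2.5, 0], [-16.7, 0, 0, 128, 0, 2.5, 0], [-16.7, 0, 0, 128, 0, 2.5, 0]]]'

```text
time_s: 3.3
tcp_pos: [479.1, 188.6, 20.1]
tool_rot: [0.064, 0.706, -0.064, 0.703]
force: [0.7, 0.8, 0.6]
grip_width: 1.001
```

>>> carry_out --deltas '[[[0, 0, 0, 0, 0, 0, 200], [0, 0, 0, 0, 0, 0, 200], [0, 0, 0, 0, 0, 0, 200], [0, 0, 0, 0, 0, 0, 200], [0, 0, 0, 0, 0, 0, 200], [0, 0, 0, 0, 0, 0, 200], [0, 0, 0, 0, 0, 0, 200], [0, 0, 0, 0, 0, 0, 200]]]' --squeeze 30

```text
time_s: 4.1
tcp_pos: [479.6, 188.7, 20.9]
tool_rot: [0.064, 0.705, -0.064, 0.703]
force: [-1.1, -1.1, 7.1]
grip_width: 0.462
```

>>> carry_out --deltas '[[[0, 0, 0, -15, 0, 0, 200], [0, 0, 0, -50, 0, 0, 200], [0, 0, 0, -95, 0, 0, 200], [0, 0, 0, -140, 0, 0, 200], [0, 0, 0, -160, 0, 0, 200], [0, 0, 0, -160, 0, 0, 200]]]'

```text
time_s: 4.7
tcp_pos: [481.8, 189.8, 185.0]
tool_rot: [0.065, 0.703, -0.063, 0.705]
force: [0.2, -0.3, -1.8]
grip_width: 0.456
```

```bash
cat > go.py <<'E'
import sys
from h import *
T0=np.array([489,-30,92.]);YAW=-84
def ct(v): # channel tool target
    p,r=chan(v,YAW,T0);m=r.as_matrix();return delta(p,tool(m[:,1],-m[:,2]))
def where():
    r=R.from_euler("ZY",[YAW,15],degrees=True);s=state()
    print("chan tcp",r.inv().apply(s["tcp_pos"]-T0).round(2),"chan F",r.inv().apply(s["force"]).round(2))
if __name__=="__main__":
    show();where()
    for a in sys.argv[1:]: print(a,ct(eval(a)).tolist())
E
python3 go.py "[45,0,80]" "[45,0,20]" "[45,0,4]"
```

```text
t 4.7 tcp [481.8 189.8 185. ] x [ 0.003  0.003 -1.   ] y [0.181 0.984 0.003] F [ 0.2 -0.3 -1.8] w 0.456 q [ 0.24  0.41 -0.9   1.93  0.38  0.98  0.54]
chan tcp [-235.93   15.84   33.09] chan F [ 0.82  0.17 -1.68]
[45,0,80] [73.2, 12.9, 9.4, 26.6, -276.5, 64.8]
[45,0,20] [73.2, 12.9, 9.4, 84.6, -261.8, 60.3]
[45,0,4] [73.2, 12.9, 9.4, 100.1, -257.9, 59.1]
```

>>> carry_out --deltas '[[[8, 1.4, 1, 0, -35, 8, 200], [16, 2.8, 2, 2, -75, 18, 200], [24, 4.2, 3.1, 5, -115, 27, 200], [32, 5.6, 4.1, 8, -155, 36, 200], [40, 7, 5.1, 12, -195, 45, 200], [48, 8.4, 6.2, 16, -235, 54, 200], [56, 9.8, 7.2, 20, -260, 60, 200], [64, 11.2, 8.2, 24, -276, 65, 200]]]'

```text
time_s: 5.5
tcp_pos: [494.9, -96.1, 159.2]
tool_rot: [0.483, 0.618, -0.374, 0.495]
force: [0.8, -0.0, -1.6]
grip_width: 0.458
```

```bash
python3 go.py "[45,0,80]" "[45,0,30]" "[45,0,10]"
```

```text
t 5.5 tcp [494.9 -96.1 159.2] x [-0.042  0.227 -0.973] y [0.967 0.253 0.017] F [ 0.8 -0.  -1.6] w 0.458 q [ 0.72  0.42 -0.64  1.93  0.03  0.94  0.35]
chan tcp [46.74 -1.07 82.04] chan F [ 0.53  0.83 -1.5 ]
[45,0,80] [8.7, 1.6, 1.2, 2.0, 1.4, -1.6]
[45,0,30] [8.7, 1.6, 1.2, 51.9, 2.5, -2.9]
[45,0,10] [8.7, 1.6, 1.2, 71.9, 2.9, -3.4]
```

>>> carry_out --deltas '[[[8, 1.5, 1.1, 2, 1.4, -1.6, 200], [8.7, 1.6, 1.2, 20, 1.8, -2, 200], [8.7, 1.6, 1.2, 45, 2.4, -2.7, 200], [8.7, 1.6, 1.2, 60, 2.7, -3.1, 200], [8.7, 1.6, 1.2, 65, 2.8, -3.2, 200], [8.7, 1.6, 1.2, 68, 2.9, -3.3, 200], [8.7, 1.6, 1.2, 70, 2.9, -3.4, 200], [8.7, 1.6, 1.2, 70, 2.9, -3.4, 200]]]'

```text
time_s: 6.3
tcp_pos: [494.1, -76.5, 92.2]
tool_rot: [0.531, 0.589, -0.407, 0.452]
force: [-0.2, -0.2, -0.8]
grip_width: 0.457
```

```bash
python3 go.py "[45,0,5]" "[45,0,1]"; python3 - <<'E'
from h import *
cv2.imwrite("pics/s2.png",np.hstack([cv2.resize(snapshot(n)[a:b,c:d,::-1],(400,400),interpolation=cv2.INTER_CUBIC) for n,a,b,c,d in(("side",140,290,350,500),("scene",180,330,130,280))]))
E
```

```text
t 6.3 tcp [494.1 -76.5  92.2] x [-0.026  0.257 -0.966] y [0.995 0.103 0.001] F [-0.2 -0.2 -0.8] w 0.457 q [ 0.67  0.51 -0.6   2.    0.03  0.77  0.2 ]
chan tcp [45.13  0.25 12.33] chan F [ 0.36 -0.2  -0.73]
[45,0,5] [-0.0, 0.0, -0.1, 7.3, -0.3, -0.1]
[45,0,1] [-0.0, 0.0, -0.1, 11.3, -0.3, -0.1]
```

View pics/s2.png

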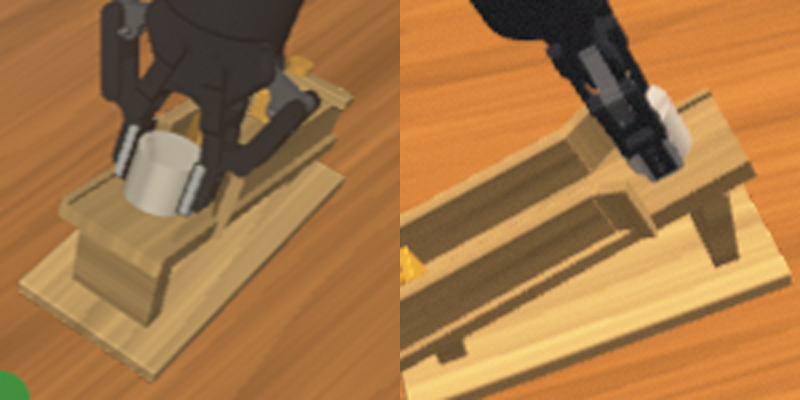

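The seal sits between the fingers, square to the slope, just above the bay and centred at about (165,170) in the left crop. Now I'll lower it until it touches.

>>> carry_out --deltas '[[[0, 0, 0, 4, -0.3, 0, 200], [0, 0, 0, 7, -0.3, 0, 200], [0, 0, 0, 8, -0.3, 0, 200], [0, 0, 0, 8.5, -0.3, 0, 200], [0, 0, 0, 8.5, -0.3, 0, 200]]]'

```text
time_s: 6.9
tcp_pos: [493.7, -74.4, 84.1]
tool_rot: [0.531, 0.589, -0.407, 0.453]
force: [0.1, 0.3, -1.0]
grip_width: 0.459
```

```bash
python3 go.py
```

```text
t 6.9 tcp [493.7 -74.4  84.1] x [-0.026  0.257 -0.966] y [0.995 0.103 0.001] F [ 0.1  0.3 -1. ] w 0.459 q [ 0.66  0.52 -0.59  2.01  0.04  0.75  0.2 ]
chan tcp [4.517e+01 4.000e-02 3.930e+00] chan F [ 0.02  0.13 -1.05]
```

>>> carry_out --deltas '[[[0, 0, 0, 1, 0, 0, 200], [0, 0, 0, 2, 0, 0, 200], [0, 0, 0, 2, 0, 0, 200]]]'

```text
time_s: 7.2
tcp_pos: [493.8, -74.1, 82.6]
tool_rot: [0.531, 0.589, -0.407, 0.453]
force: [-2.6, -1.3, 4.4]
grip_width: 0.46
```

>>> carry_out --deltas '[[[0, 0, 0, 0.8, 0, 0, 200], [0, 0, 0, 1.2, 0, 0, 200], [0, 0, 0, 1.2, 0, 0, 200]]]'

```text
time_s: 7.5
tcp_pos: [493.8, -74.1, 82.5]
tool_rot: [0.531, 0.589, -0.408, 0.453]
force: [-4.3, -2.3, 13.6]
grip_width: 0.461
```

>>> carry_out --deltas '[[[0, 0, 0, 0, 0, 0, 80], [0, 0, 0, 0, 0, 0, 50], [0, 0, 0, 0, 0, 0, 40], [0, 0, 0, 0, 0, 0, 40], [0, 0, 0, -5, 0, 0, 40], [0, 0, 0, -20, 0, 0, 40], [0, 0, 0, -50, 0, 0, 40], [0, 0, 0, -60, 0, 0, 40]]]'

```text
time_s: 8.3
tcp_pos: [496.8, -90.3, 142.7]
tool_rot: [0.532, 0.588, -0.407, 0.454]
force: [1.1, -0.5, -0.2]
grip_width: 0.845
```

```bash
sed -i 's/-30,92\./-30,93./' go.py; python3 go.py "[2,0,60]" "[2,0,15]"; python3 - <<'E'
from h import *
c=get_calibration("wrist");im=snapshot("wrist")
np.save("w3.npy",c,allow_pickle=True)
cv2.imwrite("pics/w3.png",im[:,:,::-1])
E
```

```text
t 8.3 tcp [496.8 -90.3 142.7] x [-0.022  0.255 -0.967] y [0.995 0.102 0.004] F [ 1.1 -0.5 -0.2] w 0.845 q [ 0.71  0.44 -0.62  1.95 -0.01  0.88  0.24]
chan tcp [45.86  1.49 63.78] chan F [ 0.65  1.04 -0.06]
[2,0,60] [-0.1, 0.2, -0.3, 3.7, -1.6, -43.9]
[2,0,15] [-0.1, 0.2, -0.3, 48.7, -1.8, -44.0]
```

View pics/w3.png

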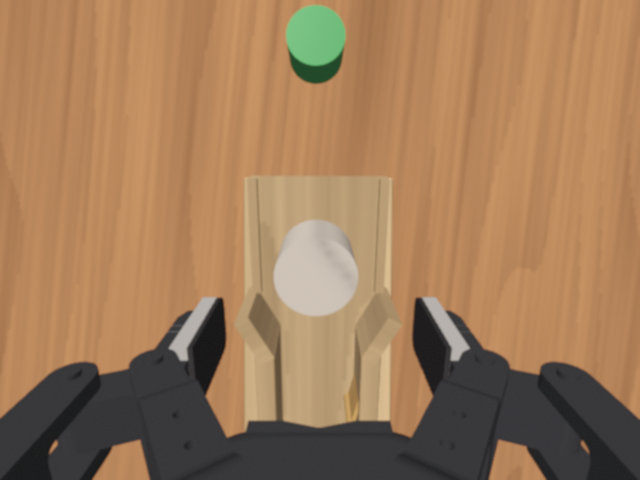

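The seal lies flat in the bay, its top at (316,273), midway between the lips at columns 259 and 378. The channel runs straight down the picture. I'll check the centre line before pushing.

```bash
python3 - <<'E'
from h import *
import go
c=np.load("w3.npy",allow_pickle=True).item()
r=R.from_euler("ZY",[go.YAW,15],degrees=True)
def hit(p,h):
    o,d=ray(c,p);o=r.inv().apply(o-go.T0);d=r.inv().apply(d);return (o+d*(h-o[2])/d[2]).round(1)
for p,h in(((259,180),4),((378,180),4),((246,178),0),((391,178),0),((281,400),34),((356,400),34),((316,273),34)):print(p,hit(p,h))
E
```

```text
(259, 180) [  2.6 -29.9   4. ]
(378, 180) [ 2.7 32.1  4. ]
(246, 178) [  2.1 -37.4   0. ]
(391, 178) [ 2.3 39.6  0. ]
(281, 400) [114.7 -19.1  34. ]
(356, 400) [114.9  20.6  34. ]
(316, 273) [42.6 -0.3 34. ]
```

>>> carry_out --deltas '[[[0, 0, 0, 0, -1.5, -25, 255], [0, 0, 0, 0, -1.5, -44, 255], [0, 0, 0, 0, -1.5, -44, 255], [0, 0, 0, 0, -1.5, -44, 255], [0, 0, 0, 0, -1.5, -44, 255], [0, 0, 0, 0, -1.5, -44, 255]]]'

```text
time_s: 8.95
tcp_pos: [491.2, -49.2, 153.9]
tool_rot: [0.532, 0.587, -0.408, 0.454]
force: [0.6, 0.2, 0.1]
grip_width: -0.002
```

```bash
python3 go.py "[2,0,12]"
```

```text
t 8.95 tcp [491.2 -49.2 153.9] x [-0.022  0.255 -0.967] y [0.995 0.101 0.004] F [0.6 0.2 0.1] w -0.002 q [ 0.67  0.4  -0.64  1.98 -0.03  0.87  0.18]
chan tcp [ 2.92  0.2  63.87] chan F [-0.11  0.61  0.07]
[2,0,12] [-0.1, 0.2, -0.3, 51.9, -0.5, -1.1]
```

>>> carry_out --deltas '[[[0, 0, 0, 20, 0.6, -1, 255], [0, 0, 0, 40, 0.6, -1, 255], [0, 0, 0, 50, 0.6, -1, 255], [0, 0, 0, 52, 0.6, -1, 255], [0, 0, 0, 52, 0.6, -1, 255]]]'

```text
time_s: 9.45
tcp_pos: [490.7, -35.1, 103.9]
tool_rot: [0.532, 0.587, -0.408, 0.454]
force: [0.5, -0.0, 0.6]
grip_width: -0.002
```

```bash
python3 go.py "[12,0.8,12]" "[60,0.8,12]"
```

```text
t 9.45 tcp [490.7 -35.1 103.9] x [-0.022  0.255 -0.967] y [0.995 0.101 0.004] F [ 0.5 -0.   0.6] w -0.002 q [ 0.61  0.47 -0.62  2.03  0.01  0.76  0.13]
chan tcp [ 2.24  1.15 11.9 ] chan F [-0.08  0.53  0.6 ]
[12,0.8,12] [-0.2, 0.2, -0.3, -0.1, -0.3, 9.8]
[60,0.8,12] [-0.2, 0.2, -0.3, 0.1, -0.2, 57.8]
```

>>> carry_out --deltas '[[[-0.2, 0.2, -0.3, 0, -0.3, 5, 255], [-0.2, 0.2, -0.3, 0, -0.3, 10, 255], [-0.2, 0.2, -0.3, 0, -0.3, 14, 255], [-0.2, 0.2, -0.3, 0, -0.3, 18, 255], [-0.2, 0.2, -0.3, 0, -0.3, 22, 255], [-0.2, 0.2, -0.3, 0, -0.3, 26, 255], [-0.2, 0.2, -0.3, 0, -0.3, 30, 255], [-0.2, 0.2, -0.3, 0, -0.3, 34, 255]]]'

```text
time_s: 10.25
tcp_pos: [493.8, -68.1, 95.1]
tool_rot: [0.531, 0.59, -0.407, 0.452]
force: [0.6, 0.2, 0.6]
grip_width: -0.002
```

```bash
python3 go.py "[70,0.8,12]"
```

```text
t 10.25 tcp [493.8 -68.1  95.1] x [-0.028  0.258 -0.966] y [ 0.994  0.105 -0.   ] F [0.6 0.2 0.6] w -0.002 q [ 0.66  0.5  -0.6   2.    0.03  0.77  0.19]
chan tcp [36.53  0.77 12.  ] chan F [-0.27  0.6   0.57]
[70,0.8,12] [0.0, -0.0, 0.0, -0.0, 0.0, 33.5]
```

>>> carry_out --deltas '[[[0, 0, 0, 0, 0, 5, 255], [0, 0, 0, 0, 0, 10, 255], [0, 0, 0, 0, 0, 15, 255], [0, 0, 0, 0, 0, 20, 255], [0, 0, 0, 0, 0, 25, 255], [0, 0, 0, 0, 0, 30, 255], [0, 0, 0, 0, 0, 34, 255], [0, 0, 0, 0, 0, 38, 255]]]'

```text
time_s: 11.05
tcp_pos: [497.6, -104.9, 85.2]
tool_rot: [0.531, 0.59, -0.407, 0.452]
force: [-0.4, 0.9, 1.1]
grip_width: -0.002
```

```bash
python3 go.py "[122,0.8,12]"
```

```text
t 11.05 tcp [ 497.6 -104.9   85.2] x [-0.028  0.258 -0.966] y [ 0.994  0.105 -0.   ] F [-0.4  0.9  1.1] w -0.002 q [ 0.7   0.53 -0.59  1.97  0.05  0.79  0.25]
chan tcp [74.84  0.77 11.96] chan F [-1.21 -0.31  0.85]
[122,0.8,12] [0.0, -0.0, 0.0, -0.1, -0.0, 47.2]
```

>>> carry_out --deltas '[[[0, 0, 0, 0, 0, 4, 255], [0, 0, 0, 0, 0, 8, 255], [0, 0, 0, 0, 0, 11, 255], [0, 0, 0, 0, 0, 14, 255], [0, 0, 0, 0, 0, 17, 255], [0, 0, 0, 0, 0, 20, 255], [0, 0, 0, 0, 0, 23, 255], [0, 0, 0, 0, 0, 26, 255]]]'

```text
time_s: 11.85
tcp_pos: [500.0, -129.7, 78.4]
tool_rot: [0.53, 0.59, -0.407, 0.452]
force: [-1.5, 1.6, 0.8]
grip_width: 0.005
```

```bash
python3 go.py "[122,0.8,12]"
```

```text
t 11.85 tcp [ 500.  -129.7   78.4] x [-0.028  0.258 -0.966] y [ 0.994  0.106 -0.001] F [-1.5  1.6  0.8] w 0.005 q [ 0.73  0.56 -0.57  1.95  0.06  0.8   0.28]
chan tcp [100.65   0.54  11.86] chan F [-1.93 -1.29  0.36]
[122,0.8,12] [0.1, -0.1, 0.1, -0.2, 0.2, 21.4]
```

>>> carry_out --deltas '[[[0, 0, 0, 0, 0, 2, 255], [0, 0, 0, 0, 0, 4, 255], [0, 0, 0, 0, 0, 6, 255], [0, 0, 0, 0, 0, 8, 255], [0, 0, 0, 0, 0, 10, 255], [0, 0, 0, 0, 0, 12, 255], [0, 0, 0, 0, 0, 14, 255], [0, 0, 0, 0, 0, 16, 255]]]'

```text
time_s: 12.65
tcp_pos: [501.6, -145.7, 74.1]
tool_rot: [0.53, 0.59, -0.407, 0.452]
force: [-0.2, 0.1, -0.8]
grip_width: 0.002
```

```bash
python3 go.py "[122,0.8,12]"
```

```text
t 12.65 tcp [ 501.6 -145.7   74.1] x [-0.028  0.258 -0.966] y [ 0.994  0.105 -0.001] F [-0.2  0.1 -0.8] w 0.002 q [ 0.75  0.57 -0.56  1.93  0.07  0.8   0.3 ]
chan tcp [117.34   0.46  11.85] chan F [ 0.08 -0.23 -0.77]
[122,0.8,12] [0.0, -0.0, 0.1, -0.1, 0.3, 4.7]
```

>>> carry_out --deltas '[[[0, 0, 0, 0, 0.1, 1.5, 255], [0, 0, 0, 0, 0.2, 3, 255], [0, 0, 0, 0, 0.3, 4.5, 255], [0, 0, 0, 0, 0.3, 6, 255], [0, 0, 0, 0, 0.3, 6, 255]]]'

```text
time_s: 13.15
tcp_pos: [502.6, -151.8, 72.5]
tool_rot: [0.531, 0.59, -0.407, 0.452]
force: [0.7, -0.4, -0.8]
grip_width: -0.002
```

```bash
python3 go.py | tail -1
```

```text
chan tcp [123.66   0.76  11.87] chan F [ 0.67  0.64 -0.68]
```

>>> carry_out --deltas '[[[0, 0, 0, 0, 0, 0.7, 255], [0, 0, 0, 0, 0, 1.4, 255], [0, 0, 0, 0, 0, 1.4, 255]]]'

```text
time_s: 13.45
tcp_pos: [502.7, -153.2, 72.1]
tool_rot: [0.531, 0.59, -0.407, 0.452]
force: [0.4, 0.1, 0.7]
grip_width: 0.004
```

```bash
python3 go.py | tail -1
```

```text
chan tcp [125.17   0.79  11.9 ] chan F [-0.23  0.45  0.64]
```

>>> carry_out --deltas '[[[0, 0, 0, 0, 0, 0.7, 255], [0, 0, 0, 0, 0, 1.2, 255], [0, 0, 0, 0, 0, 1.2, 255]]]'

```text
time_s: 13.75
tcp_pos: [502.8, -154.5, 71.7]
tool_rot: [0.531, 0.59, -0.407, 0.452]
force: [0.5, 0.1, 0.2]
grip_width: -0.002
```

```bash
python3 go.py | tail -1
```

```text
chan tcp [126.45   0.75  11.88] chan F [-0.11  0.5   0.17]
```

>>> carry_out --deltas '[[[0, 0, 0, 0, 0, 0.7, 255], [0, 0, 0, 0, 0, 1.2, 255], [0, 0, 0, 0, 0, 1.2, 255]]]'

```text
time_s: 14.05
tcp_pos: [503.0, -155.7, 71.4]
tool_rot: [0.531, 0.59, -0.408, 0.452]
force: [-0.0, -0.1, -0.1]
grip_width: 0.0
```

>>> carry_out --deltas '[[[0, 0, 0, 0, 0, 0.7, 255], [0, 0, 0, 0, 0, 1.2, 255], [0, 0, 0, 0, 0, 1.2, 255]]]'

```text
time_s: 14.35
tcp_pos: [503.1, -157.0, 71.1]
tool_rot: [0.531, 0.59, -0.408, 0.452]
force: [0.3, -0.1, -0.1]
grip_width: -0.004
```

>>> carry_out --deltas '[[[0, 0, 0, 0, 0, 0.7, 255], [0, 0, 0, 0, 0, 1.2, 255], [0, 0, 0, 0, 0, 1.2, 255]]]'

```text
time_s: 14.65
tcp_pos: [503.2, -158.3, 70.7]
tool_rot: [0.531, 0.59, -0.408, 0.452]
force: [0.3, 0.3, 0.4]
grip_width: 0.001
```

>>> carry_out --deltas '[[[0, 0, 0, 0, 0, 0.7, 255], [0, 0, 0, 0, 0, 1.2, 255], [0, 0, 0, 0, 0, 1.2, 255]]]'

```text
time_s: 14.95
tcp_pos: [503.4, -159.6, 70.4]
tool_rot: [0.531, 0.59, -0.408, 0.452]
force: [-0.5, -0.4, -0.5]
grip_width: 0.0
```

>>> carry_out --deltas '[[[0, 0, 0, 0, 0, 0.7, 255], [0, 0, 0, 0, 0, 1.2, 255], [0, 0, 0, 0, 0, 1.2, 255]]]'

```text
time_s: 15.25
tcp_pos: [503.5, -160.9, 70.0]
tool_rot: [0.531, 0.59, -0.408, 0.452]
force: [0.7, 0.2, 1.0]
grip_width: 0.001
```

>>> carry_out --deltas '[[[0, 0, 0, 0, 0, 0.7, 255], [0, 0, 0, 0, 0, 1.2, 255], [0, 0, 0, 0, 0, 1.2, 255]]]'

```text
time_s: 15.55
tcp_pos: [503.6, -162.1, 69.7]
tool_rot: [0.531, 0.59, -0.408, 0.452]
force: [-0.5, 0.6, -0.2]
grip_width: -0.001
```

```bash
python3 go.py "[134,0.8,12]"| tail -2; python3 - <<'E'
from h import *
im=snapshot("scene");im2=snapshot("side")
cv2.imwrite("pics/s3.png",np.hstack([cv2.resize(im2[140:240,400:500,::-1],(400,400),interpolation=cv2.INTER_CUBIC),cv2.resize(im[210:310,90:190,::-1],(400,400),interpolation=cv2.INTER_CUBIC)]))
E
```

```text
chan tcp [134.45   0.72  11.89] chan F [-0.59 -0.45 -0.37]
[134,0.8,12] [-0.0, 0.0, 0.0, -0.1, 0.1, -0.4]
```

View pics/s3.png

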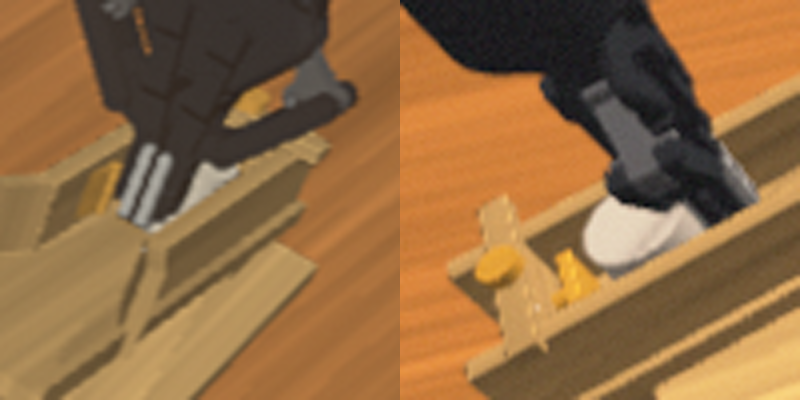

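The seal is past the keeper and flat at (640,240) in the right crop. It is close to the brass plate at (575,285) but not yet touching.

>>> carry_out --deltas '[[[0, 0, 0, 0, 0, 0.7, 255], [0, 0, 0, 0, 0, 1.2, 255], [0, 0, 0, 0, 0, 1.2, 255]]]'

```text
time_s: 15.95
tcp_pos: [503.7, -163.4, 69.4]
tool_rot: [0.531, 0.59, -0.408, 0.452]
force: [0.7, -0.1, -0.2]
grip_width: -0.001
```

>>> carry_out --deltas '[[[0, 0, 0, 0, 0, 0.7, 255], [0, 0, 0, 0, 0, 1.2, 255], [0, 0, 0, 0, 0, 1.2, 255]]]'

```text
time_s: 16.25
tcp_pos: [503.9, -164.7, 69.0]
tool_rot: [0.531, 0.589, -0.408, 0.452]
force: [0.7, 0.6, 0.5]
grip_width: 0.0
```

>>> carry_out --deltas '[[[0, 0, 0, 0, 0, 0.7, 255], [0, 0, 0, 0, 0, 1.2, 255], [0, 0, 0, 0, 0, 1.2, 255]]]'

```text
time_s: 16.55
tcp_pos: [504.0, -165.9, 68.7]
tool_rot: [0.531, 0.589, -0.408, 0.452]
force: [-0.7, -0.1, 0.3]
grip_width: -0.003
```

>>> carry_out --deltas '[[[0, 0, 0, 0, 0, 0.7, 255], [0, 0, 0, 0, 0, 1.2, 255], [0, 0, 0, 0, 0, 1.2, 255]]]'

```text
time_s: 16.85
tcp_pos: [504.1, -167.2, 68.3]
tool_rot: [0.531, 0.589, -0.408, 0.452]
force: [0.5, 0.3, -0.1]
grip_width: 0.0
```

>>> carry_out --deltas '[[[0, 0, 0, 0, 0, 0.7, 255], [0, 0, 0, 0, 0, 1.2, 255], [0, 0, 0, 0, 0, 1.2, 255]]]'

```text
time_s: 17.15
tcp_pos: [504.2, -168.5, 68.0]
tool_rot: [0.531, 0.589, -0.408, 0.452]
force: [-0.6, -0.5, -0.8]
grip_width: -0.003
```

>>> carry_out --deltas '[[[0, 0, 0, 0, 0, 0.7, 255], [0, 0, 0, 0, 0, 1.2, 255], [0, 0, 0, 0, 0, 1.2, 255]]]'

```text
time_s: 17.45
tcp_pos: [504.3, -169.8, 67.6]
tool_rot: [0.531, 0.589, -0.408, 0.452]
force: [-0.3, 0.1, -0.2]
grip_width: 0.0
```

```bash
python3 go.py|tail -1; python3 - <<'E'
from h import *
im=snapshot("scene")
cv2.imwrite("pics/s4.png",cv2.resize(im[220:300,95:195,::-1],(800,640)[:2],interpolation=cv2.INTER_CUBIC)[:600])
E
```

```text
chan tcp [142.43   0.64  11.9 ] chan F [-0.03 -0.33 -0.26]
```

View pics/s4.png

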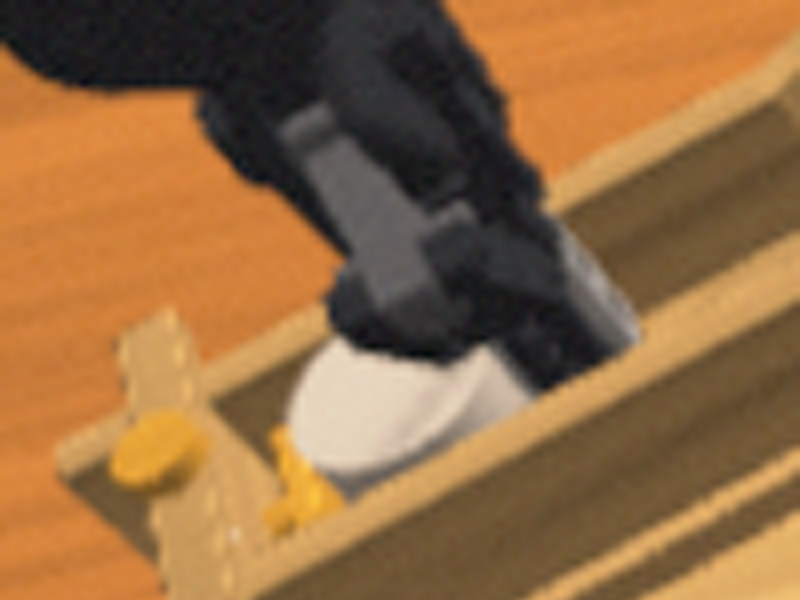

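The seal's top is at (390,410) and its leading edge almost reaches the brass plate at (305,480). I'll keep stepping.

>>> carry_out --deltas '[[[0, 0, 0, 0, 0, 0.7, 255], [0, 0, 0, 0, 0, 1.1, 255], [0, 0, 0, 0, 0, 1.1, 255]]]'

```text
time_s: 17.8
tcp_pos: [504.4, -170.8, 67.4]
tool_rot: [0.531, 0.589, -0.408, 0.452]
force: [-0.5, -0.2, 0.3]
grip_width: -0.003
```

>>> carry_out --deltas '[[[0, 0, 0, 0, 0, 0.7, 255], [0, 0, 0, 0, 0, 1.1, 255], [0, 0, 0, 0, 0, 1.1, 255]]]'

```text
time_s: 18.1
tcp_pos: [504.6, -171.1, 67.3]
tool_rot: [0.531, 0.59, -0.408, 0.452]
force: [-1.3, 3.0, 2.9]
grip_width: 0.0
```

That is contact with the stop, about 3 N. I'll hold briefly and read the settled force.

>>> carry_out --deltas '[[[0, 0, 0, 0, 0, 0.5, 255], [0, 0, 0, 0, 0, 0.5, 255]]]'

```text
time_s: 18.3
tcp_pos: [504.6, -171.1, 67.3]
tool_rot: [0.531, 0.59, -0.407, 0.452]
force: [-0.3, 3.4, 2.9]
grip_width: 0.001
```

```bash
python3 go.py "[144,0.6,12]"|tail -2
```

```text
chan tcp [143.8    0.77  11.88] chan F [-4.01  0.07  1.88]
[144,0.6,12] [-0.0, -0.0, 0.1, -0.1, -0.2, 0.2]
```

>>> carry_out --deltas '[[[0, 0, 0, 0, 0, 0.8, 255], [0, 0, 0, 0, 0, 0.8, 255]]]'

```text
time_s: 18.5
tcp_pos: [504.7, -171.3, 67.2]
tool_rot: [0.531, 0.59, -0.407, 0.452]
force: [-1.6, 4.4, 4.6]
grip_width: -0.003
```

```bash
python3 go.py |tail -1
```

```text
chan tcp [144.02   0.85  11.89] chan F [-5.62 -1.17  3.27]
```

>>> carry_out --deltas '[[[0, 0, 0, 0, 0, 0.9, 255], [0, 0, 0, 0, 0, 1.0, 255], [0, 0, 0, 0, 0, 1.0, 255]]]'

```text
time_s: 18.8
tcp_pos: [504.8, -171.4, 67.2]
tool_rot: [0.531, 0.591, -0.407, 0.452]
force: [-1.6, 6.5, 6.0]
grip_width: -0.001
```

```bash
python3 go.py |tail -1
```

```text
chan tcp [144.12   0.9   11.86] chan F [-7.94 -0.87  4.11]
```

About 7.9 N along the channel. I'll hold this command for about a second.

>>> carry_out --deltas '[[[0, 0, 0, 0, 0, 0.9, 255], [0, 0, 0, 0, 0, 0.9, 255], [0, 0, 0, 0, 0, 0.9, 255], [0, 0, 0, 0, 0, 0.9, 255]]]'

```text
time_s: 19.2
tcp_pos: [504.8, -171.4, 67.2]
tool_rot: [0.531, 0.591, -0.406, 0.451]
force: [-1.4, 5.6, 6.7]
grip_width: -0.003
```

```bash
python3 go.py |tail -1
```

```text
chan tcp [144.1    0.94  11.9 ] chan F [-7.3  -0.8   4.99]
```

>>> carry_out --deltas '[[[0, 0, 0, 0, 0, 0.9, 255], [0, 0, 0, 0, 0, 0.9, 255], [0, 0, 0, 0, 0, 0.9, 255], [0, 0, 0, 0, 0, 0.9, 255], [0, 0, 0, 0, 0, 0.9, 255], [0, 0, 0, 0, 0, 0.9, 255]]]'

```text
time_s: 19.8
tcp_pos: [504.7, -171.4, 67.2]
tool_rot: [0.531, 0.592, -0.406, 0.451]
force: [-2.5, 5.0, 6.8]
grip_width: -0.001
```

```bash
python3 go.py |tail -1
```

```text
chan tcp [144.12   0.87  11.88] chan F [-6.86 -1.94  5.24]
```

The force held at 6.9–7.9 N for over a second. Now I'll ease off uphill, then lift clear.

>>> carry_out --deltas '[[[0, 0, 0, 0, 0, 0.4, 255], [0, 0, 0, 0, 0, 0, 255], [0, 0, 0, 0, 0, -0.5, 255], [0, 0, 0, 0, 0, -1, 255], [0, 0, 0, 0, 0, -2, 255], [0, 0, 0, 0, 0, -5, 255], [0, 0, 0, 0, 0, -10, 255], [0, 0, 0, 0, 0, -15, 255]]]'

```text
time_s: 20.6
tcp_pos: [503.1, -156.8, 71.1]
tool_rot: [0.531, 0.592, -0.406, 0.451]
force: [0.3, 0.2, 0.7]
grip_width: -0.002
```

```bash
python3 go.py |tail -1
```

```text
chan tcp [128.94   0.76  11.91] chan F [-0.37  0.35  0.63]
```

>>> carry_out --deltas '[[[0, 0, 0, -5, 0, -1, 255], [0, 0, 0, -20, 0, -1, 255], [0, 0, 0, -50, 0, -1, 255], [0, 0, 0, -80, 0, -1, 255], [0, 0, 0, -110, 0, -1, 255], [0, 0, 0, -130, 0, -1, 255], [0, 0, 0, -130, 0, -1, 255]]]'

```text
time_s: 21.3
tcp_pos: [508.8, -191.3, 199.9]
tool_rot: [0.531, 0.589, -0.406, 0.453]
force: [0.1, 0.4, 1.0]
grip_width: -0.0
```

```bash
python3 go.py; python3 - <<'E'
from h import *
im=snapshot("wrist");a=snapshot("scene")[210:310,90:190]
w=cv2.resize(im,(480,360),interpolation=cv2.INTER_AREA);b=cv2.resize(a,(320,360),interpolation=cv2.INTER_CUBIC)
cv2.imwrite("pics/end.png",np.hstack([w,b])[:,:,::-1])
E
```

```text
t 21.3 tcp [ 508.8 -191.3  199.9] x [-0.025  0.258 -0.966] y [0.994 0.105 0.003] F [0.1 0.4 1. ] w -0.0 q [ 0.84  0.44 -0.6   1.79 -0.    1.08  0.39]
chan tcp [129.31   2.79 145.34] chan F [-0.63  0.1   0.86]
```

View pics/end.png

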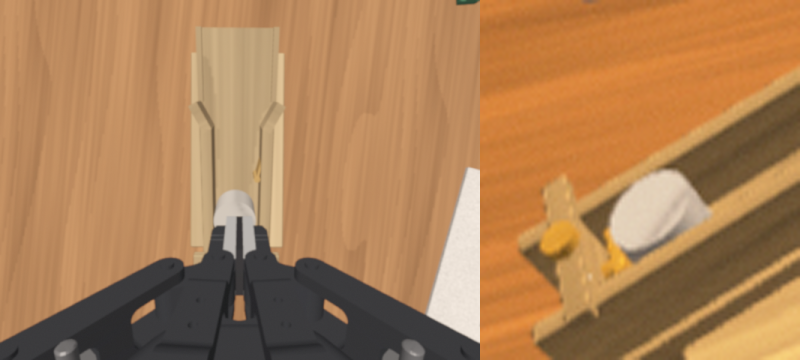

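The last picture shows the seal flat against the brass plate: seal top at (655,210), plate at (613,255). The gripper is well clear and the keeper is at rest. Handing in.

```bash
python3 -c "from station import *;print(close_job())"
```

```text
the job is handed in; nothing more can be done
None
```

The round seal is resting flat against the brass stop, and I handed the job in at about 21 s of the 67 s allowed.

- **Placing:** I gripped the round seal on the tray, laid it flat in the loading bay and let go of it. A wrist picture showed it centred between the lips.
- **Pushing:** With the fingers shut I pushed it past the keeper, and the force fell back to about zero once it was by. I then moved in steps of about 1.2 mm until I felt the stop.
- **Pressing:** I pressed at about 7 to 8 N along the channel for about 1.3 s. The highest reading was 7.9 N, about half the 16 N trip load. The wrist also read a sideways component of up to 5 N square to the floor while pressing, so the total force on the tool was about 9 N.
- **Last checks:** After I eased off and lifted clear, the pictures showed the seal flat at the stop, the keeper back at rest and the robot touching nothing. A gap under about 1 mm could not be ruled out at that picture size. I did not look again at the other three seals or the brush rest, but I did nothing near them after lifting the round seal.
- **Disagreement:** From the first wrist picture I put the stop at about x = 180 mm in the channel. Contact came about 14 mm further on, so I relied on the felt contact instead.

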